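# Pop the keepers and stack a small burger

### The arm

A 6-joint arm with a two-finger parallel gripper is mounted at the origin on the work surface. World frame = base frame: x ahead of the robot, y to its left, z up, the work surface at z = 0. Lengths are in mm, angles in rad, forces in N, time in s.
With the tool pointing down it reaches from about 350 to 925 mm from the base axis. Payload 6.4 kg.
Tool frame: the origin (TCP) lies on the mounting face of the last link; the fingertips stand 199 mm ahead of it and the grasp point (between the pads) lies 180 mm ahead of it; z points along the fingers, y is the line along which they close (so a half turn about z gives the same grasp; the last joint's range is limited). The gripper opens to 94 mm and grips with 3 to 60 N. Pads are 16 mm wide; open, the fingers measure 119 mm over their backs; the gripper's body (75 mm by 177 mm) begins 78 mm behind the grasp point.
Start: joints at [-1.423, 0.245, 1.558, -0, 1.339, -0.174], TCP at [205.584, -616.645, 404.655] pointing down, gripper open.
Joint ranges: [-3.13, 3.13], [-1.02, 2.26], [0.13, 2.54], [-0.95, 4.09], [0.21, 2.88], [-2.74, 2.74]. Speed limits (rad/s): [2.57, 2.57, 3.14, 3.14, 3.14, 3.14].

### API

Orientations are given as a unit quaternion [x, y, z, w].
In Python, from bench import bot gives the robot as it stands.
- The arm moves only by the tool arm_command, never from a script. Its argument "commands" is a list of rows, each a list of 3 entries, a list of its own where there are three numbers: the shift along the tool's x, y, z in mm, then the turn about the tool's z in degrees, then the finger opening in mm, from 0 to 94. In form: [[[dx, dy, dz], yaw, grip], ...]. A call has 1 to 10 rows; each row is the pose to reach, as a shift and turn from the pose commanded when the call began, along the tool's axes at that moment; what a row does not reach only later rows make up. A row lasts 1/8 s, in which the tool goes at most 62.5 mm and 10.7 degrees, less where a joint would pass 70% of its speed; a pose out of reach is approached as far as the arm can. A call with a gripper value outside its range is refused whole. The fingers move at their own pace and stop on an object; "grip_force" is the grip in N (left out, the last holds). Time passes only in rows, so rows that repeat a pose let the fingers close. It gives the time, the measured TCP pose, the force, the opening and the grip force at its end, in the units of the state.
- bot.state(): the state, without advancing time (a new reading comes with each control period).
- bot.read_camera(name): name is "side" or "top" or "wrist"; returns a dict with "color" (400x640x3 uint8, blue, green, red), "z_map" (400x640 float32, mm along the optical axis (not along the pixel's ray), 0 where there is no reading), "fx", "fy", "cx", "cy" (pixels), "dist" ([k1, k2, p1, p2, k3] as OpenCV has them; the pictures are not rectified), "rvec" (rotation vector, rad) and "tvec" (3), from world to camera coordinates, as OpenCV has them. Camera axes: x right, y down, z forward; pixel columns grow to the right and rows downward; lengths in mm; the calibration is good to about 2 mm. A picture is of the moment at which its call begins.
- bot.hand_in(): hands the job in; it is judged then, once.
Trained networks look in the newest picture that a camera, given by its name, has taken for a name from the list of things; names that differ only in an ending like _2 or _b are one class to them, and where a whole thing is asked for, a point or a joint stands for the part that bears it (a point fixed in the world has none). Each returns a list of dicts, best first, with "score" (0 to 1); they miss things now and then, are a little off and sometimes report something else, mostly with a low value. They report only what shows in the picture. A call takes as long as a camera call.
- bot.silhouettes(target, camera): "mask" (400x640 bool, what is visible of it) and "rect" ([left, top, width, height] in pixels, round what is visible of it).
The state is a dict: "t": time; "q": joint angles; "qvel": joint speeds; "tau": joint torques, N m; "eef_pos": TCP position; "tcp_rot": TCP orientation; "force": force on the tool from outside, world axes, zero at the start; "ft_torque": the same for the moment, N m; "width": finger opening in mm; "grip_force": force on a finger pad.
Only numpy, scipy, OpenCV 4.12 (cv2) and the standard library are available. Lean on these libraries where they do the work, as an engineer would, in place of code of your own. Each camera call takes 0.05 s, during which the arm holds its last target. There are 200 camera calls.

### The job

Pull the snug caps off the keepers that still have one, using the lid lifter hooked under the knob and not your fingers, and set the caps down flat, right way up, in the aluminium tray. Build the burger neatly centred on the plate: bun heel first, then the patty, tomato slice and onion slice in any order, all well in line, and the bun crown on top last. Finish with the lid lifter standing back on its cork coaster, and leave everything else where it is.

Things in the scene. Friction and masses are not known exactly. Their poses are not given: they have to be found in the camera images.
- heel: bottom half of a small burger bun, brown disc with pale cut face up, 66 mm across, 18 mm thick, straight sides; origin at the centre of its underside. Starts on the 18 mm thick wooden cutting board
- crown: top half of the bun, domed and brown with seeds, 66 mm across, 30 mm tall, its lowest 16 mm straight-sided; origin at the centre of its flat underside. Starts on the 18 mm thick wooden cutting board
- patty: grilled patty, dark brown disc 64 mm across, 14 mm thick; origin at the centre of its underside. Lies in one of the keepers
- tomato_slice: thick tomato slice, red disc 64 mm across, 10 mm thick; origin at the centre of its underside. Lies in one of the keepers
- onion_slice: thick onion slice, white disc 62 mm across, 10 mm thick; origin at the centre of its underside. Lies in one of the keepers
- plate: white serving plate, 174 mm across, fixed; origin at the centre of its underside, its flat top 8 mm above that
- tray: low aluminium tray for the caps, 370 mm along its own x, 150 mm along its own y, 14 mm high, walls and floor 3 mm thick, fixed; origin at the centre of its underside. Room for three caps in a row
- coaster: square cork coaster, 100 by 100 mm, 4 mm thick, fixed, where the lid lifter lives; origin at the centre of its underside
- lifter: lid lifter, a C-shaped tool 110 mm long (own x), 66 mm tall, 150 g, standing on a steel fork 5 mm thick. Two tines 8 mm wide point along own +x and end at x = +24 mm; the slot between them is 22 mm wide, open at +x, closed at x = -28 mm. An upright back (x = -41 to -46 mm) joins the fork to the grip bar above. Origin on the fork's underside, in the middle of the slot
- lifter_grip (a point): middle of the lifter's dark wooden grip bar, 57 mm straight above the lifter's origin. The bar runs along own x, 110 mm long, 16 mm wide (own y), 18 mm high (48 to 66 mm above the fork's underside). The space between fork and bar is open ahead (+x) and to both sides
- keeper_a: teal keeper dish, fixed: foot 104 mm across, 5 mm high; on it a flat-topped collar 84 mm across, its top 24 mm above the underside, with the slice lying in the middle. Sprung studs round the collar hold cap_a: a straight upward pull of about 10 N pops it, it is free once raised 15 mm and clears the slice at 35 mm. Origin at the centre of its underside
- keeper_b: teal keeper dish, fixed: foot 104 mm across, 5 mm high; on it a flat-topped collar 84 mm across, its top 24 mm above the underside, with the slice lying in the middle. Sprung studs round the collar hold cap_b: a straight upward pull of about 10 N pops it, it is free once raised 15 mm and clears the slice at 35 mm. Origin at the centre of its underside
- keeper_c: teal keeper dish, fixed: foot 104 mm across, 5 mm high; on it a flat-topped collar 84 mm across, its top 24 mm above the underside, with the slice lying in the middle. Sprung studs round the collar hold cap_c: a straight upward pull of about 10 N pops it, it is free once raised 15 mm and clears the slice at 35 mm. Origin at the centre of its underside
- cap_a: clear round cap on keeper_a (absent in some starts: that keeper is open), 100 mm across (106 at most), 120 g, flat roof 40 mm above its lower edge, seated 5 mm above the keeper's underside. Blue mushroom knob on the roof: neck 14 mm across from 40 to 56 mm, head 34 mm across from 56 to 64 mm above the lower edge; the fork goes under the head. Origin at the centre of the lower edge
- cap_b: clear round cap on keeper_b (absent in some starts: that keeper is open), 100 mm across (106 at most), 120 g, flat roof 40 mm above its lower edge, seated 5 mm above the keeper's underside. Blue mushroom knob on the roof: neck 14 mm across from 40 to 56 mm, head 34 mm across from 56 to 64 mm above the lower edge; the fork goes under the head. Origin at the centre of the lower edge
- cap_c: clear round cap on keeper_c (absent in some starts: that keeper is open), 100 mm across (106 at most), 120 g, flat roof 40 mm above its lower edge, seated 5 mm above the keeper's underside. Blue mushroom knob on the roof: neck 14 mm across from 40 to 56 mm, head 34 mm across from 56 to 64 mm above the lower edge; the fork goes under the head. Origin at the centre of the lower edge
- garlic_press: black garlic press on the board, 150 mm long (own y), 36 mm wide, 33 mm high; to be left alone; origin at the centre of its underside
- knife: knife with a blue handle, 180 mm, beside the board; to be left alone; origin at the centre of its underside
- half_tomato: half tomato, 62 mm, cut face down on the board; to be left alone; origin at the centre of its underside
- tomato_bowl: blue bowl of chopped tomato, 140 mm across, 56 mm high; to be left alone; origin at the centre of its underside
- pepper_mill: wooden pepper mill, 165 mm tall; to be left alone; origin at the centre of its underside
- oil_bottle: green oil bottle, 210 mm tall; to be left alone; origin at the centre of its underside
- salt_jar: white jar with a red cap, 75 mm tall; to be left alone; origin at the centre of its underside

How it is judged (in metres and radians):
On the way, in this order (a step that is already met when the one before it is completed fails the run):
1. the bun heel lies flat in the middle of the plate (horizontal distance between heel and plate below 0.025 m and z of heel in the frame of plate between 0.004 and 0.012 m and angle between heel's own z axis and vertical below 0.1 rad), for 0.2 s.
2. patty, tomato slice and onion slice lie stacked on the heel (all of step 1 and horizontal distance between each of patty, tomato_slice, onion_slice and heel below 0.012 m and z of patty in the frame of heel between 0.014 and 0.046 m and angle between each of patty, tomato_slice, onion_slice's own z axis and vertical below 0.1 rad and z of tomato_slice in the frame of heel between 0.014 and 0.046 m and z of onion_slice in the frame of heel between 0.014 and 0.046 m), for 0.2 s.
3. the crown lies on top of the stack (all of step 2 and horizontal distance between crown and heel below 0.012 m and z of crown in the frame of heel between 0.046 and 0.058 m and angle between crown's own z axis and vertical below 0.1 rad), for 0.2 s.
At the end, for the whole second after the job is handed in: Heel flat within 25 mm of the plate's centre; the three fillings flat on it and the crown on top, each within 12 mm of the heel's centre line; every cap flat and upright on the tray's floor; lifter upright within 45 mm of the coaster's centre; all at rest (all of step 3 and x of cap_a in the frame of tray between -0.15 and 0.15 m and y of cap_a in the frame of tray between -0.045 and 0.045 m and z of each of cap_a, cap_b, cap_c in the frame of tray below 0.008 m and angle between each of cap_a, cap_b, cap_c's own z axis and vertical below 0.08 rad and x of cap_b in the frame of tray between -0.15 and 0.15 m and y of cap_b in the frame of tray between -0.045 and 0.045 m and x of cap_c in the frame of tray between -0.15 and 0.15 m and y of cap_c in the frame of tray between -0.045 and 0.045 m and horizontal distance between lifter and coaster below 0.045 m and z of lifter in the frame of coaster below 0.008 m and angle between lifter's own z axis and vertical below 0.1 rad and linear speed of each of heel, crown, patty, tomato_slice, onion_slice, cap_a, cap_b, cap_c, lifter below 0.02 m/s); the robot touches nothing.
It fails at once if the fingers touch a cap that is still on its keeper ((horizontal distance between cap_a and keeper_a below 0.02 m and z of cap_a in the frame of keeper_a below 0.018 m and contact force between the fingers and cap_a above 0.5 N) or (horizontal distance between cap_b and keeper_b below 0.02 m and z of cap_b in the frame of keeper_b below 0.018 m and contact force between the fingers and cap_b above 0.5 N) or (horizontal distance between cap_c and keeper_c below 0.02 m and z of cap_c in the frame of keeper_c below 0.018 m and contact force between the fingers and cap_c above 0.5 N)).
It fails at once if one of the other things on the worktop is moved more than 30 mm (distance of any of garlic_press, knife, half_tomato, tomato_bowl, pepper_mill, oil_bottle, salt_jar from where it was at the start of the episode above 0.03 m).
Of cap_a, cap_b, cap_c only 1 to 3 are there at a start; the rules pass over those that are not, and their reading is None.
At some moment in a run one of crown may be knocked a few centimetres aside while the robot is not near it.
It also fails if it takes over 210 s, if anything falls off the work surface, if the arm or the gripper's body presses on something with over 40 N, if the wrist force passes 120 N, or if a joint passes its speed limit or range.

## Working session

There is one attempt and no reset: what is moved stays moved. The work goes in short steps, Python scripts to look and compute and a tool call to move; the robot and the scene stay as the last step left them, time stands still between calls to the robot, and variables do not carry over. Pictures are saved under pics/ and viewed, at most 14 in all, crops included, and the job is handed in when it is done.

Besides the shell and the picture viewer there is one more tool, called after "Emit:" as name(argument=value, ...), one argument or row to a line, values as JSON. arm_command: Moves the arm, as the interface text tells. Its arguments: {"type":"object","properties":{"commands":{"type":"array"},"grip_force":{"type":"number"}},"required":["commands"]}

```bash
mkdir -p pics; ls; cat > h.py <<'E'
import numpy as np, cv2
from bench import bot
from scipy.spatial.transform import Rotation as R
def cam(n, save=None):
    c=bot.read_camera(n)
    if save: cv2.imwrite('pics/'+save,c['color'])
    return c
def world(c,uv,z=None):
    """pixels (N,2) -> world; depth z_map used unless given plane z"""
    uv=np.asarray(uv,float).reshape(-1,2)
    K=np.array([[c['fx'],0,c['cx']],[0,c['fy'],c['cy']],[0,0,1]])
    n=cv2.undistortPoints(uv.reshape(-1,1,2),K,np.array(c['dist'])).reshape(-1,2)
    r=cv2.Rodrigues(np.array(c['rvec'],float))[0]; t=np.array(c['tvec'],float).ravel()
    d=np.c_[n,np.ones(len(n))]
    o=-r.T@t; D=d@r
    if z is None:
        s=c['z_map'][uv[:,1].astype(int),uv[:,0].astype(int)]
    else: s=(z-o[2])/D[:,2]
    return o+D*s[:,None]
def masks(c,name,camn):
    out=[]
    for s in bot.silhouettes(name,camn):
        v,u=np.nonzero(s['mask']&(c['z_map']>0))
        if len(u)<15: continue
        out.append((s['score'],s['rect'],world(c,np.c_[u,v]),s['mask']))
    return out
E
python3 - <<'E'
from h import *
print({k:np.round(v,3).tolist() for k,v in bot.state().items()})
for n in('top','side'): cam(n,n+'0.png')
c=cam('top')
for n in 'heel crown patty tomato_slice onion_slice plate tray coaster lifter keeper_a cap_a garlic_press knife half_tomato tomato_bowl pepper_mill oil_bottle salt_jar'.split():
    for s,r,p,m in masks(c,n,'top')[:4]:
        if s<.3: continue
        (cx,cy),(w,h),a=cv2.minAreaRect(p[:,:2].astype(np.float32))
        print(n,round(s,2),r,np.round(np.median(p,0)),'rect',np.round([cx,cy,w,h,a]), 'z',np.round(np.percentile(p[:,2],[5,95])))
E
```

```text
pics
{'t': 0.0, 'q': [-1.423, 0.246, 1.559, -0.0, 1.339, -0.174], 'qvel': [-0.0, -0.0, -0.001, 0.001, 0.0, -0.001], 'tau': [-0.0, -41.584, -31.46, 0.068, 0.033, -0.0], 'eef_pos': [205.543, -616.411, 403.554], 'tcp_rot': [0.987, 0.16, -0.0, -0.001], 'force': [-0.317, -0.476, -0.031], 'ft_torque': [-0.004, 0.033, -0.024], 'grip_force': 0.0, 'width': 93.941}
heel 0.71 [295.7, 236.7, 18.9, 16.3] [471. -72.  36.] rect [472. -71.  66.  63.  47.] z [21. 41.]
crown 0.68 [246.3, 242.1, 17.7, 20.1] [442.  92.  42.] rect [443.  94.  62.  60.   2.] z [31. 49.]
crown 0.34 [300.6, 124.6, 41.9, 45.5] [ 798. -107.   50.] rect [ 805. -105.  150.  150.   66.] z [32. 64.]
patty 0.85 [335.6, 181.0, 20.0, 15.7] [ 660. -197.   38.] rect [ 660. -198.   60.   58.   47.] z [33. 44.]
patty 0.44 [161.8, 177.8, 55.1, 113.9] [489. 330.   3.] rect [495. 331. 158. 375.  87.] z [-2. 11.]
tomato_slice 0.53 [328.6, 175.2, 33.9, 33.1] [ 644. -193.   10.] rect [ 658. -198.  106.  100.    2.] z [ 0. 29.]
onion_slice 0.61 [278.2, 181.5, 30.9, 28.9] [624. -24.  19.] rect [637. -21. 102.  99.   1.] z [ 1. 29.]
onion_slice 
[... 1543 characters left out ...]
. -123.   55.   59.    1.] z [30. 51.]
tomato_bowl 0.56 [303.8, 126.3, 37.7, 41.2] [ 797. -108.   50.] rect [ 797. -110.  136.  137.   87.] z [32. 64.]
pepper_mill 0.58 [402.9, 165.6, 26.4, 30.7] [ 680. -422.  123.] rect [ 686. -430.   54.   48.   67.] z [ 16. 163.]
pepper_mill 0.32 [337.7, 178.2, 18.9, 16.3] [ 660. -197.   38.] rect [ 661. -197.   62.   61.    2.] z [31. 44.]
oil_bottle 0.79 [430.0, 201.5, 34.0, 20.8] [ 577. -504.  130.] rect [ 595. -535.   61.  107.   32.] z [ 22. 212.]
oil_bottle 0.63 [163.4, 178.8, 53.1, 113.4] [489. 331.   3.] rect [495. 332. 165. 380.  88.] z [-2. 12.]
salt_jar 0.61 [243.2, 133.0, 22.5, 22.1] [799. 108.  73.] rect [806. 110.  56.  59.  35.] z [ 6. 78.]
```

View images.

```bash
python3 - <<'E'
import cv2
a=cv2.imread('pics/top0.png')[100:300,140:460]; cv2.imwrite('pics/top0c.png',cv2.resize(a,(800,500),interpolation=cv2.INTER_CUBIC))
E
```

```text
(no output)
```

View pics/top0c.png

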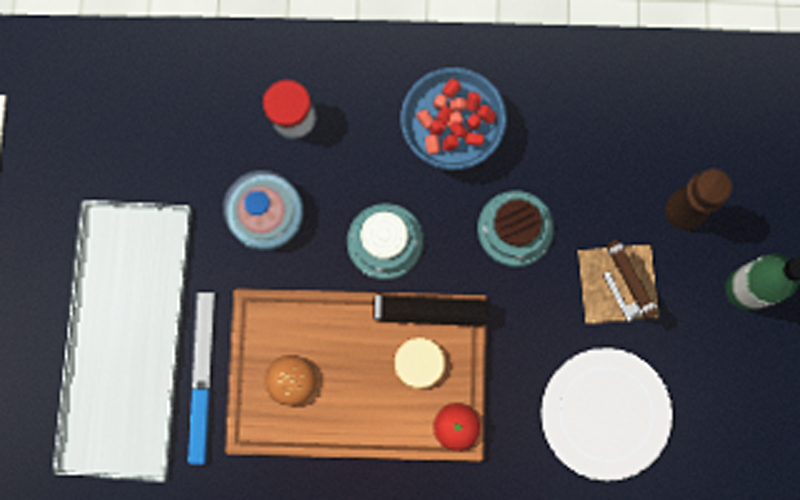

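View pics/side0.png

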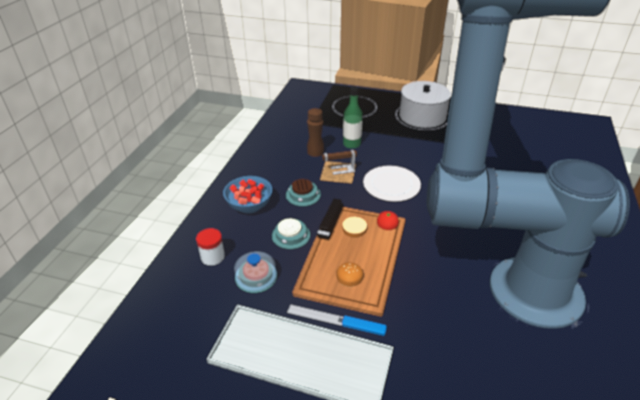

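The top view (crop, 2.5x) shows a single cap with a blue knob at (257,203), on the left keeper and over the tomato. The onion (384,235) and patty (518,222) keepers are open. The lifter stands on the coaster at (625,282). Next I'll take a closer look with the wrist camera.

```bash
cat >> h.py <<'E'
def goal(*pts):
    """pts: (x,y,ztip,heading_deg of tool x or None) -> tool shift rows"""
    s=bot.state(); r=R.from_quat(s['tcp_rot']); M=r.as_matrix(); p=np.array(s['eef_pos'])
    h0=np.degrees(np.arctan2(M[1,0],M[0,0]))
    print('t',s['t'],'tip',np.round(p+M[:,2]*199,1),'head',round(h0,1),'w',round(s['width'],1),'F',np.round(s['force'],1),'gf',round(s['grip_force'],1),'tilt',np.round(np.degrees(np.arccos(-M[2,2])),2),'q6',round(s['q'][5],2))
    for x,y,z,h in pts:
        d=M.T@(np.array([x,y,z+199])-p)
        yaw=0 if h is None else -((h-h0+180)%360-180)
        print((x,y,z,h),'->',np.round(d,1).tolist(),round(yaw,1), 'alt180', round(yaw-180*np.sign(yaw),1))
E
python3 -c "
from h import *
goal((540,-345,200,None))"
```

```text
t 1.05 tip [ 205.6 -616.6  205.7] head 18.4 w 93.7 F [-0.7 -0.4 -0.2] gf 0.0 tilt 0.0 q6 -0.17
(540, -345, 200, None) -> [403.2, -151.9, 5.7] 0 alt180 0
```

Emit:
arm_command(
  commands=[
    [[403,-152,0],0,94],
    [[403,-152,0],0,94],
    [[403,-152,0],0,94],
    [[403,-152,0],0,94],
    [[403,-152,0],0,94],
    [[403,-152,0],0,94],
    [[403,-152,0],0,94],
    [[403,-152,0],0,94],
    [[403,-152,0],0,94],
    [[403,-152,0],0,94],
  ],
  grip_force=30,
)

```text
t: 2.3
eef_pos: [538.9, -346.1, 404.6]
tcp_rot: [0.987, 0.159, -0.0, 0.0]
force: [0.3, 0.4, -1.0]
width: 94.2
grip_force: 0.0
```

```bash
python3 - <<'E'
from h import *
goal()
c=cam('wrist','w1.png')
for n in ('lifter','coaster','lifter_grip'):
    for s,r,p,m in masks(c,n,'wrist')[:3]:
        hi=p[p[:,2]>52]; lo=p[(p[:,2]<20)]
        print(n,s,r,np.round(np.median(p,0)))
        for q in(hi,lo):
            if len(q)>20:
                print(len(q),'rect',[np.round(v,1) for v in cv2.minAreaRect(q[:,:2].astype(np.float32))],np.round(np.percentile(q[:,2],[5,50,95]),1))
E
```

```text
t 2.3 tip [ 538.9 -346.1  205.6] head 18.3 w 94.2 F [ 0.3  0.4 -1. ] gf 0.0 tilt 0.01 q6 0.5
lifter 0.95 [310.1, 96.1, 39.0, 107.8] [ 578. -347.   69.]
1639 rect [array([ 580.7, -343.6]), array([110.2,  23.2]), np.float64(30.4)] [66.8 70.  71.3]
841 rect [array([ 562.8, -354.8]), array([89.4, 39.3]), np.float64(26.6)] [ 3.7  9.1 10.4]
lifter 0.5 [424.5, 164.1, 178.7, 112.6] [ 584. -503.  135.]
7535 rect [array([ 588.3, -469.1]), array([121.2,  60.5]), np.float64(80.4)] [ 68.7 141.4 210.5]
384 rect [array([ 558.3, -627.2]), array([288.1,  85.5]), np.float64(75.3)] [ 0.2  7.4 18.8]
coaster 0.86 [272.1, 95.8, 96.8, 94.8] [ 590. -323.    4.]
4292 rect [array([ 582.3, -338.2]), array([102.5, 102.2]), np.float64(6.7)] [2.9 4.3 5.6]
lifter_grip 0.63 [311.1, 98.2, 38.0, 105.9] [ 578. -347.   69.]
1617 rect [array([ 582. , -346.3]), array([110.2,  22.5]), np.float64(26.1)] [66.9 70.  71.4]
813 rect [array([ 558.9, -357.5]), array([98.6, 38.9]), np.float64(28.1)] [ 4.3  9.1 10.5]
```

View pics/w1.png

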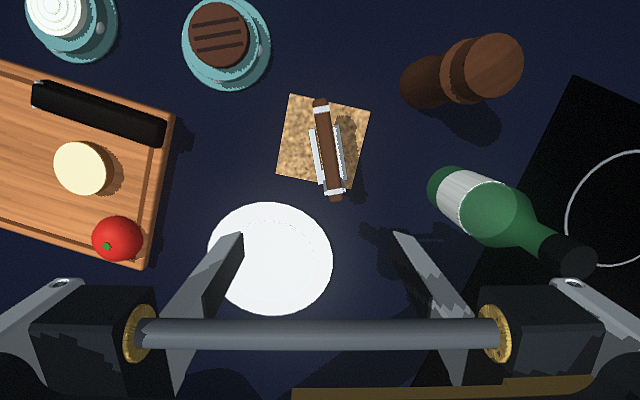

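```bash
python3 - <<'E'
from h import *
c=cam('wrist')
for s,r,p,m in masks(c,'lifter','wrist')[:1]:
    q=p[(p[:,2]>66)&(p[:,2]<73)]; a=q[:,:2].mean(0); d=np.linalg.svd(q[:,:2]-a,full_matrices=False)[2][0]
    d*=np.sign(d[0]); l=(q[:,:2]-a)@d; e=a+d*(l.min()+l.max())/2
    w=(q[:,:2]-a)@[-d[1],d[0]]
    ang=np.degrees(np.arctan2(d[1],d[0])); print('bar',a,e,ang,np.ptp(l),np.percentile(w,[1,99]))
    for lo in (p[p[:,2]<20],):
        L=(lo[:,:2]-e)@d; W=(lo[:,:2]-e)@[-d[1],d[0]]
        print('fork x',np.percentile(L,[1,25,50,75,99]),'y',np.percentile(W,[1,25,50,75,99]))
    mid=p[(p[:,2]>20)&(p[:,2]<45)]; print(len(mid),np.percentile((mid[:,:2]-e)@d,[5,50,95]) if len(mid) else '')
    goal((*np.round(e,1),100,ang),(*np.round(e,1),44,ang))
u=cv2.resize(c['color'][80:220,250:410],(640,560),interpolation=cv2.INTER_CUBIC); cv2.imwrite('pics/w1c.png',u)
E
```

```text
bar [ 583.83736608 -343.73829397] [ 582.17200696 -344.63707405] 28.35535711393653 108.43518093338452 [-7.93463738  7.93184672]
fork x [-45.84079264 -27.35443477 -10.05069392   6.36122917  24.14046502] y [-18.6076936  -14.16064346   9.01285617  13.78732938  18.37131086]
26 [-42.58845228 -42.10084139 -41.66572916]
t 2.6 tip [ 539.4 -345.5  205.7] head 18.4 w 94.1 F [-0.5 -0.1 -0.4] gf 0.0 tilt 0.01 q6 0.5
(np.float64(582.2), np.float64(-344.6), 100, np.float64(28.35535711393653)) -> [40.9, 12.6, 105.7] -10.0 alt180 170.0
(np.float64(582.2), np.float64(-344.6), 44, np.float64(28.35535711393653)) -> [40.9, 12.6, 161.7] -10.0 alt180 170.0
```

View pics/w1c.png

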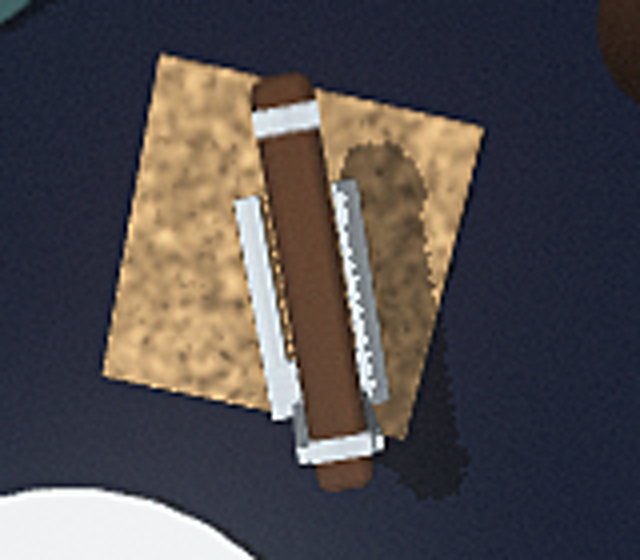

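Confirmed: the lifter's back is at crop (340,445), towards the robot, and the tines point away (heading 28°). I'll grasp the bar and lift.

Emit:
arm_command(
  commands=[
    [[41,12.5,60],-10,60],
    [[41,12.5,105],-10,60],
    [[41,12.5,150],-10,60],
    [[41,12.5,163],-10,60],
    [[41,12.5,163],-10,0],
    [[41,12.5,163],-10,0],
    [[41,12.5,163],-10,0],
    [[41,12.5,163],-10,0],
    [[41,12.5,100],-10,0],
    [[41,12.5,40],-10,0],
  ],
  grip_force=50,
)

```text
t: 3.85
eef_pos: [582.4, -343.7, 365.9]
tcp_rot: [0.969, 0.246, -0.0, -0.0]
force: [0.0, 0.2, 0.4]
width: 3.6
grip_force: 0.0
```

```bash
python3 - <<'E'
from h import *
goal((592,140,180,12.4))
E
```

```text
t 3.85 tip [ 582.2 -343.6  166.9] head 28.4 w 3.6 F [0.  0.2 0.4] gf 0.0 tilt 0.07 q6 0.37
(592, 140, 180, 12.4) -> [238.7, -420.9, -12.7] 16.0 alt180 -164.0
```

```bash
python3 - <<'E'
from h import *
c=cam('wrist','w2.png')
for n in ('lifter',):
  for s,r,p,m in masks(c,n,'wrist')[:1]:
    print(s,r,np.median(p,0)); q=p[(p[:,2]>66)&(p[:,2]<73)]; a=q[:,:2].mean(0); d=np.linalg.svd(q[:,:2]-a,full_matrices=False)[2][0]
    d*=np.sign(d[0]); l=(q[:,:2]-a)@d; e=a+d*(l.min()+l.max())/2
    ang=np.degrees(np.arctan2(d[1],d[0])); print('bar',a,e,ang,np.ptp(l))
    goal((*np.round(e,1),42,ang))
E
```

```text
0.71 [296.4, 140.7, 41.0, 113.8] [ 582.42416647 -341.1296168    69.22838314]
bar [ 589.50099219 -338.14526652] [ 581.80456708 -342.52971246] 29.668998962033616 107.56273811692122
t 3.95 tip [ 586.7 -347.   175.8] head 28.4 w 0.3 F [0.7 0.4 1.6] gf 0.0 tilt 0.93 q6 0.37
(np.float64(581.8), np.float64(-342.5), 42, np.float64(29.668998962033616)) -> [-1.7, -5.3, 133.7] -1.2 alt180 178.8
```

View pics/w2.png

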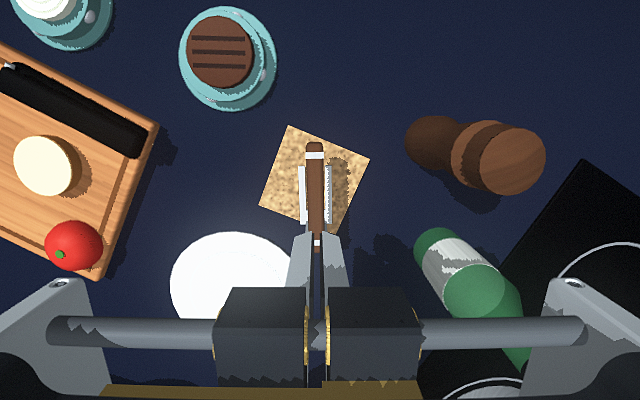

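The lifter is untouched. It is still on the coaster at (315,190), and the fingers simply closed too late. I'll descend and grip again with more settling time.

Emit:
arm_command(
  commands=[
    [[0,0,0],0,60],
    [[0,0,0],0,60],
    [[0,0,0],0,60],
    [[0,0,0],0,60],
    [[0,0,50],0,60],
    [[0,0,95],0,60],
    [[0,0,123],0,60],
    [[0,0,123],0,60],
    [[0,0,123],0,0],
    [[0,0,123],0,0],
  ],
  grip_force=50,
)

```text
t: 5.2
eef_pos: [583.3, -344.3, 243.9]
tcp_rot: [0.969, 0.246, 0.001, 0.001]
force: [-0.7, -0.1, 0.3]
width: 43.6
grip_force: 0.0
```

Emit:
arm_command(
  commands=[
    [[0,0,0],0,0],
    [[0,0,0],0,0],
    [[0,0,0],0,0],
    [[0,0,0],0,0],
    [[0,0,0],0,0],
    [[0,0,0],0,0],
  ],
)

```text
t: 5.95
eef_pos: [582.7, -343.8, 241.7]
tcp_rot: [0.969, 0.246, 0.0, -0.0]
force: [0.2, 0.2, 0.4]
width: 15.8
grip_force: 50.0
```

```bash
python3 - <<'E'
from h import *
goal((582,-344,165,None),(575,127,165,12.4))
E
```

```text
t 5.95 tip [ 582.7 -343.8   42.7] head 28.4 w 15.8 F [0.2 0.2 0.4] gf 50.0 tilt 0.01 q6 0.37
(582, -344, 165, None) -> [-0.7, -0.2, -122.3] 0 alt180 0
(575, 127, 165, 12.4) -> [217.4, -417.7, -122.2] 16.0 alt180 -164.0
```

Emit:
arm_command(
  commands=[
    [[0,0,-60],0,0],
    [[0,0,-122],0,0],
    [[217,-418,-122],16,0],
    [[217,-418,-122],16,0],
    [[217,-418,-122],16,0],
    [[217,-418,-122],16,0],
    [[217,-418,-122],16,0],
    [[217,-418,-122],16,0],
    [[217,-418,-122],16,0],
    [[217,-418,-122],16,0],
  ],
)

```text
t: 7.2
eef_pos: [573.8, 129.8, 363.2]
tcp_rot: [0.994, 0.11, -0.0, -0.0]
force: [0.2, 0.3, -1.5]
width: 15.2
grip_force: 50.0
```

Emit:
arm_command(
  commands=[
    [[0,0,0],0,0],
    [[0,0,0],0,0],
    [[0,0,0],0,0],
    [[0,0,0],0,0],
  ],
)

```text
t: 7.7
eef_pos: [574.6, 126.0, 363.6]
tcp_rot: [0.994, 0.108, 0.0, 0.0]
force: [0.4, 1.1, -1.1]
width: 15.6
grip_force: 50.0
```

```bash
cat >> h.py <<'E'
def circ(q,nm=''):
    """median-free circle fit to outline (min enclosing) of xy points"""
    (x,y),r=cv2.minEnclosingCircle(q[:,:2].astype(np.float32)); b=[(np.percentile(q[:,i],1)+np.percentile(q[:,i],99))/2 for i in(0,1)]
    print(nm,len(q),'enc',np.round([x,y,r],1),'mid',np.round(b,1),'mean',np.round(q[:,:2].mean(0),1),'z',np.round(np.percentile(q[:,2],[5,50,95]),1))
E
python3 - <<'E'
from h import *
goal()
for n in('wrist','top'):
  c=cam(n,'k_%s.png'%n)
  for s,r,p,m in masks(c,'cap_a',n)[:2]:
    circ(p,n+'cap %.2f'%s)
    v,u=np.nonzero(m&(c['z_map']>0)); col=c['color'][v,u].astype(int)
    b=(col[:,0]>col[:,2]+60)&(col[:,0]>col[:,1]+40)&(p[:,2]>55)
    if b.sum()>5: circ(p[b],'knob')
    vv,uu=v[b],u[b]
    if b.sum()>5:
        px=np.c_[uu,vv]; circ(world(c,px,69),'knob@69')
E
```

```text
t 7.7 tip [574.6 126.  164.6] head 12.3 w 15.6 F [ 0.4  1.1 -1.1] gf 50.0 tilt 0.0 q6 1.38
wristcap 0.88 8937 enc [671.  147.5  56.8] mid [668.9 147.3] mean [669.8 147.5] z [42.1 45.3 69.5]
knob 1191 enc [668.9 147.2  16.6] mid [668.8 147.2] mean [668.9 147.3] z [68.  69.3 70.4]
knob@69 1191 enc [668.8 147.2  16.5] mid [668.8 147.2] mean [668.9 147.3] z [69. 69. 69.]
topcap 0.58 200 enc [645.8 101.4  85.2] mid [655.1 102.7] mean [675.8 119.2] z [ 22.3  45.1 304.2]
topcap 0.19 477 enc [635.3 -22.8  53.7] mid [635.6 -20.6] mean [628.9 -23.8] z [ 0.1  9.8 28.4]
```

View pics/k_wrist.png

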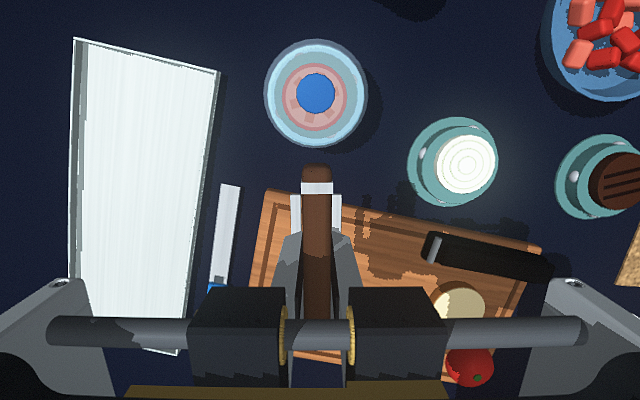

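Wrist view: the blue knob is at (316,93) → world (669,147), and the lifter is held straight at (317,210). Next: lower, slide under the head, then pull.

```bash
python3 - <<'E'
from h import *
goal((600.5,132.3,165,12.3),(600.5,132.3,89.4,12.3),(668.9,147.2,89.4,12.3))
E
```

```text
t 7.9 tip [574.5 126.6 164.7] head 12.4 w 15.5 F [-0.   0.3 -1.8] gf 50.0 tilt 0.0 q6 1.38
(600.5, 132.3, 165, 12.3) -> [26.6, 0.0, -0.3] 0.1 alt180 -179.9
(600.5, 132.3, 89.4, 12.3) -> [26.6, 0.0, 75.3] 0.1 alt180 -179.9
(668.9, 147.2, 89.4, 12.3) -> [96.6, 0.2, 75.3] 0.1 alt180 -179.9
```

Emit:
arm_command(
  commands=[
    [[26,0,40],0,0],
    [[26,0,70],0,0],
    [[26,0,75],0,0],
    [[26,0,75],0,0],
    [[26,0,75],0,0],
    [[45,0,75],0,0],
    [[65,0,75],0,0],
    [[82,0,75],0,0],
    [[96,0,75],0,0],
    [[96,0,75],0,0],
  ],
)

```text
t: 9.15
eef_pos: [668.9, 147.7, 290.2]
tcp_rot: [0.994, 0.108, 0.001, 0.0]
force: [-0.0, 0.2, -2.3]
width: 15.1
grip_force: 50.0
```

Emit:
arm_command(
  commands=[
    [[0,0,0],0,0],
    [[0,0,0],0,0],
    [[0,0,-3],0,0],
    [[0,0,-6],0,0],
    [[0,0,-9],0,0],
    [[0,0,-12],0,0],
    [[0,0,-16],0,0],
    [[0,0,-22],0,0],
    [[0,0,-30],0,0],
    [[0,0,-40],0,0],
  ],
)

```text
t: 10.4
eef_pos: [668.4, 147.8, 330.5]
tcp_rot: [0.994, 0.108, 0.001, 0.0]
force: [-0.8, -0.2, -2.8]
width: 15.6
grip_force: 50.0
```

Emit:
arm_command(
  commands=[
    [[0,0,-15],0,0],
    [[0,0,-30],0,0],
    [[0,0,-45],0,0],
    [[0,0,-50],0,0],
    [[0,0,-50],0,0],
    [[0,0,-50],0,0],
    [[0,0,-50],0,0],
  ],
)

```text
t: 11.28
eef_pos: [668.0, 147.7, 377.7]
tcp_rot: [0.994, 0.108, -0.001, -0.0]
force: [-0.1, 0.2, -1.9]
width: 15.3
grip_force: 50.0
```

```bash
python3 - <<'E'
from h import *
goal()
c=cam('side','s2.png')
c=cam('wrist','w3.png')
for n in ('cap_a','tray'):
  for s,r,p,m in masks(c,n,'wrist')[:1]: circ(p,n)
c=cam('top')
for s,r,p,m in masks(c,'tray','top')[:1]:
    print([np.round(v,1) for v in cv2.minAreaRect(p[:,:2].astype(np.float32))]); circ(p,'tray')
E
```

```text
t 11.275 tip [667.7 147.7 178.7] head 12.4 w 15.3 F [-0.1  0.2 -1.9] gf 50.0 tilt 0.09 q6 1.41
cap_a 6697 enc [638.  146.2  84.3] mid [676.1 147.2] mean [682.4 149.8] z [112.3 129.4 131.6]
tray 24384 enc [497.5 290.8 213.7] mid [491.8 328.7] mean [535.9 333.8] z [ 2.2  3.5 12.8]
[array([496., 295.]), array([369. , 236.1]), np.float64(0.9)]
tray 919 enc [492.4 324.4 197.9] mid [494.3 296.3] mean [507.9 387. ] z [-1.6  3.8 15.9]
```

View pics/s2.png

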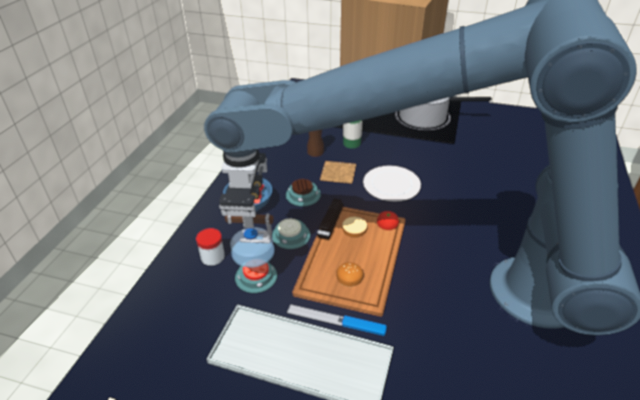

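The side view shows the cap hanging level under the lifter at (252,245), with the tomato exposed at (256,272). Carry it to the tray centre.

```bash
python3 - <<'E'
from h import *
goal((500,331,178,12.4),(500,331,87,12.4))
E
```

```text
t 11.575 tip [668.2 147.7 179.5] head 12.4 w 15.6 F [ 0.4  0.8 -2.6] gf 50.0 tilt 0.01 q6 1.41
(500, 331, 178, 12.4) -> [-124.8, -215.2, 1.6] 0.0 alt180 -180.0
(500, 331, 87, 12.4) -> [-124.8, -215.2, 92.6] 0.0 alt180 -180.0
```

Emit:
arm_command(
  commands=[
    [[-20,-35,0],0,0],
    [[-45,-75,0],0,0],
    [[-70,-120,0],0,0],
    [[-92,-160,0],0,0],
    [[-110,-190,0],0,0],
    [[-120,-208,0],0,0],
    [[-125,-215,0],0,0],
    [[-125,-215,0],0,0],
    [[-125,-215,20],0,0],
    [[-125,-215,40],0,0],
  ],
)

```text
t: 12.82
eef_pos: [500.1, 330.0, 336.7]
tcp_rot: [0.994, 0.108, -0.001, 0.0]
force: [-0.3, 0.7, -2.6]
width: 15.6
grip_force: 50.0
```

Emit:
arm_command(
  commands=[
    [[0,0,15],0,0],
    [[0,0,28],0,0],
    [[0,0,38],0,0],
    [[0,0,45],0,0],
    [[0,0,50],0,0],
    [[0,0,52.5],0,0],
    [[0,0,52.5],0,0],
    [[0,0,52.5],0,0],
  ],
)

```text
t: 13.82
eef_pos: [500.0, 330.8, 286.7]
tcp_rot: [0.994, 0.108, 0.0, -0.0]
force: [0.6, -0.6, -1.5]
width: 15.5
grip_force: 50.0
```

```bash
python3 - <<'E'
from h import *
goal()
c=cam('wrist')
for s,r,p,m in masks(c,'cap_a','wrist')[:1]:
    circ(p,'cap'); q=p[p[:,2]>53]; circ(q,'knob')
E
```

```text
t 13.825 tip [500.1 330.9  87.7] head 12.4 w 15.5 F [ 0.6 -0.6 -1.5] gf 50.0 tilt 0.05 q6 1.75
cap 6667 enc [501.7 330.5  52.5] mid [511.5 328.2] mean [517.1 328.8] z [33.4 43.1 44.7]
knob 264 enc [510.5 333.   22.7] mid [509.5 332. ] mean [509.8 319.8] z [64.  67.1 68.2]
```

The roof is at 43 mm, so the cap is on the floor. Retreat, then look.

Emit:
arm_command(
  commands=[
    [[-12,0,0],0,0],
    [[-30,0,0],0,0],
    [[-50,0,0],0,0],
    [[-70,0,0],0,0],
    [[-80,0,0],0,0],
    [[-80,0,0],0,0],
    [[-80,0,-40],0,0],
    [[-80,0,-80],0,0],
    [[-80,0,-90],0,0],
    [[-80,0,-90],0,0],
  ],
)

```text
t: 15.18
eef_pos: [421.9, 313.5, 376.0]
tcp_rot: [0.994, 0.108, 0.0, -0.0]
force: [0.6, -0.3, -1.7]
width: 15.6
grip_force: 50.0
```

```bash
python3 - <<'E'
from h import *
c=cam('wrist','w4.png')
for s,r,p,m in masks(c,'cap_a','wrist')[:1]:
    circ(p,'cap'); q=p[p[:,2]>53]; circ(q,'knob')
for s,r,p,m in masks(c,'tray','wrist')[:1]:
    print([np.round(v,1) for v in cv2.minAreaRect(p[:,:2].astype(np.float32))])
goal((421,314,200,12.4),(560,0,200,20),(582,-344,180,28.4))
E
```

```text
cap 7932 enc [503.5 327.   56.3] mid [502.7 327.8] mean [503.9 328.2] z [39.7 43.3 67.4]
knob 1059 enc [502.6 327.8  16.9] mid [502.4 328. ] mean [502.6 328. ] z [65.9 67.2 68.4]
[array([466.9, 332.1]), array([158.1, 342.7]), np.float64(88.4)]
t 15.325 tip [420.7 313.  175. ] head 12.4 w 15.7 F [-0.1  1.4 -1.8] gf 50.0 tilt 0.21 q6 1.78
(421, 314, 200, 12.4) -> [-0.2, -0.8, -25.0] 0.0 alt180 -180.0
(560, 0, 200, 20) -> [67.9, 335.8, -25.0] -7.6 alt180 172.4
(582, -344, 180, 28.4) -> [15.4, 676.5, -4.6] -16.0 alt180 164.0
```

View pics/w4.png

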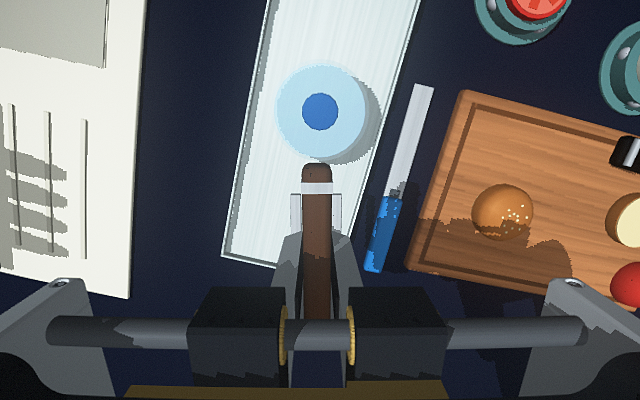

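The cap sits flat in the tray at (320,112) in the image. Return the lifter to its coaster.

Emit:
arm_command(
  commands=[
    [[45,110,-20],-3,0],
    [[68,220,-20],-5,0],
    [[68,336,-20],-8,0],
    [[55,450,-20],-11,0],
    [[35,570,-20],-14,0],
    [[16,676,-4],-16,0],
    [[16,676,-4],-16,0],
    [[16,676,-4],-16,0],
    [[16,676,-4],-16,0],
    [[16,676,-4],-16,0],
  ],
)

```text
t: 16.58
eef_pos: [574.5, -284.9, 380.2]
tcp_rot: [0.969, 0.245, -0.001, -0.001]
force: [0.9, 0.4, -1.1]
width: 15.8
grip_force: 50.0
```

Emit:
arm_command(
  commands=[
    [[16,0,0],0,0],
    [[16,0,0],0,0],
    [[16,0,0],0,0],
    [[0,0,0],0,0],
    [[0,0,0],0,0],
    [[0,0,0],0,0],
    [[0,0,0],0,0],
    [[0,0,0],0,0],
  ],
)

```text
t: 17.58
eef_pos: [574.8, -282.8, 382.4]
tcp_rot: [0.969, 0.246, 0.0, 0.0]
force: [-0.1, 0.4, -0.8]
width: 15.7
grip_force: 50.0
```

```bash
python3 - <<'E'
from h import *
goal((583,-341,80,28.4),(583,-341,43,28.4))
E
```

```text
t 17.575 tip [ 574.8 -282.8  183.4] head 28.4 w 15.7 F [-0.1  0.4 -0.8] gf 50.0 tilt 0.0 q6 0.44
(583, -341, 80, 28.4) -> [-20.5, 55.1, 103.4] 0.0 alt180 -180.0
(583, -341, 43, 28.4) -> [-20.5, 55.1, 140.4] 0.0 alt180 -180.0
```

Emit:
arm_command(
  commands=[
    [[-20,55,0],0,0],
    [[-20,55,30],0,0],
    [[-20,55,70],0,0],
    [[-20,55,105],0,0],
    [[-20,55,125],0,0],
    [[-20,55,135],0,0],
    [[-20,55,140],0,0],
    [[-20,55,140],0,0],
    [[-20,55,140],0,0],
    [[-20,55,140],0,0],
  ],
)

```text
t: 18.82
eef_pos: [583.5, -340.9, 243.2]
tcp_rot: [0.969, 0.246, 0.0, 0.001]
force: [0.3, 0.2, -2.2]
width: 15.6
grip_force: 50.0
```

Emit:
arm_command(
  commands=[
    [[0,0,0],0,94],
    [[0,0,0],0,94],
    [[0,0,0],0,94],
    [[0,0,0],0,94],
    [[0,0,0],0,94],
    [[0,0,-40],0,94],
    [[0,0,-100],0,94],
    [[0,0,-120],0,94],
    [[0,0,-120],0,94],
  ],
)

```text
t: 19.95
eef_pos: [583.5, -340.9, 363.8]
tcp_rot: [0.969, 0.246, 0.001, 0.001]
force: [1.1, 0.0, 0.0]
width: 93.8
grip_force: 0.0
```

```bash
python3 - <<'E'
from h import *
c=cam('wrist','w5.png')
for n in('coaster','lifter','plate','patty','heel','onion_slice'):
  for s,r,p,m in masks(c,n,'wrist')[:1]: circ(p,n+' %.2f'%s)
goal((440,-60,190,None))
E
```

```text
coaster 0.84 4733 enc [ 582.1 -338.1   68.9] mid [ 582.7 -338.5] mean [ 587.1 -334.3] z [3.1 4.3 5.6]
lifter 0.56 2975 enc [ 568.4 -345.6   70.4] mid [ 583.2 -343.2] mean [ 580.6 -342.2] z [ 7.7 69.1 71.2]
plate 0.97 5817 enc [ 408.7 -321.2   86.4] mid [ 432.4 -319. ] mean [ 436.  -329.1] z [7.5 8.7 9.9]
heel 0.96 3285 enc [462.7 -64.3  42.9] mid [469.  -73.4] mean [471.4 -75.9] z [25.9 36.4 37.7]
onion_slice 0.86 1070 enc [624.4 -21.   33.2] mid [621.3 -27.3] mean [619.4 -32.8] z [26.6 34.5 36.2]
t 20.3 tip [ 582.6 -340.2  161.4] head 28.4 w 94.3 F [ 0.8  0.1 -0.6] gf 0.0 tilt 0.17 q6 0.38
(440, -60, 190, None) -> [7.7, -315.0, -27.7] 0 alt180 0
```

```bash
python3 - <<'E'
from h import *
c=cam('wrist')
for n,z in(('heel',36),('patty',38)):
  for s,r,p,m in masks(c,n,'wrist')[:1]:
    print(r);circ(p[(p[:,2]>z-2.5)&(p[:,2]<z+3)],n+' %.2f'%s)
c=cam('top')
for n,z in(('heel',36),('patty',38),('onion_slice',34),('tomato_slice',34),('crown',45)):
  for s,r,p,m in masks(c,n,'top')[:1]:
    v,u=np.nonzero(m); circ(world(c,np.c_[u,v],z),n+' %.2f'%s)
goal((471.5,-72.5,130,0),(471.5,-72.5,21,0))
E
```

```text
[14.1, 139.2, 63.5, 60.6]
heel 0.92 2784 enc [467.9 -72.3  33.4] mid [468.5 -72.8] mean [469.1 -73.2] z [35.1 36.6 37.8]
[186.4, 16.2, 72.9, 74.6]
patty 0.86 3855 enc [ 657.8 -198.5   31.8] mid [ 657.9 -198.9] mean [ 658.3 -198.8] z [37.  38.3 39.6]
heel 0.80 313 enc [469.7 -73.2  32.8] mid [470.3 -72.4] mean [470.  -72.7] z [36. 36. 36.]
patty 0.52 286 enc [ 660.2 -197.7   32.9] mid [ 661.  -198.7] mean [ 660.3 -198.3] z [38. 38. 38.]
tomato_slice 0.77 263 enc [669.8 145.7  31.5] mid [668.8 145.6] mean [669.4 145.7] z [34. 34. 34.]
crown 0.83 307 enc [441.5  90.8  32.5] mid [441.3  92. ] mean [441.2  91.3] z [45. 45. 45.]
t 20.75 tip [ 583.4 -340.8  163.4] head 28.4 w 94.3 F [ 0.7 -0.  -0.7] gf 0.0 tilt 0.01 q6 0.38
(471.5, -72.5, 130, 0) -> [29.4, -289.2, 33.4] 28.4 alt180 -151.6
(471.5, -72.5, 21, 0) -> [29.4, -289.2, 142.4] 28.4 alt180 -151.6
```

Emit:
arm_command(
  commands=[
    [[27,-290,0],28.4,94],
    [[27,-290,0],28.4,94],
    [[27,-290,0],28.4,94],
    [[27,-290,0],28.4,94],
    [[27,-290,0],28.4,94],
    [[27,-290,0],28.4,94],
    [[27,-290,60],28.4,94],
    [[27,-290,110],28.4,94],
    [[27,-290,110],28.4,94],
    [[27,-290,110],28.4,94],
  ],
  grip_force=20,
)

```text
t: 22.0
eef_pos: [470.2, -73.9, 254.2]
tcp_rot: [1.0, -0.0, 0.001, 0.001]
force: [-0.1, 0.6, 0.7]
width: 94.0
grip_force: 0.0
```

```bash
python3 - <<'E'
from h import *
goal((469,-72.7,21,0),(469,-72.7,120,0),(409,-321.5,120,0))
E
```

```text
t 22.0 tip [470.7 -74.1  55.2] head -0.0 w 94.0 F [-0.1  0.6  0.7] gf 0.0 tilt 0.17 q6 1.18
(469, -72.7, 21, 0) -> [-1.3, -1.2, 34.2] -0.0 alt180 180.0
(469, -72.7, 120, 0) -> [-1.0, -1.1, -64.8] -0.0 alt180 180.0
(409, -321.5, 120, 0) -> [-61.0, 247.7, -64.7] -0.0 alt180 180.0
```

Emit:
arm_command(
  commands=[
    [[-1,-1,20],0,94],
    [[-1,-1,33],0,94],
    [[-1,-1,33],0,94],
    [[-1,-1,33],0,50],
    [[-1,-1,33],0,50],
    [[-1,-1,33],0,50],
    [[-1,-1,33],0,50],
    [[-1,-1,33],0,50],
    [[-1,-1,-20],0,50],
    [[-1,-1,-60],0,50],
  ],
)

```text
t: 23.25
eef_pos: [467.9, -71.9, 313.5]
tcp_rot: [1.0, 0.0, -0.0, -0.0]
force: [1.2, -0.7, 0.1]
width: 65.7
grip_force: 20.0
```

```bash
python3 - <<'E'
from h import *
goal((409,-321.5,110,0),(409,-321.5,11.5,0))
E
```

```text
t 23.25 tip [467.9 -71.9 114.5] head 0.0 w 65.7 F [ 1.2 -0.7  0.1] gf 20.0 tilt 0.0 q6 1.18
(409, -321.5, 110, 0) -> [-59.1, 249.6, 4.5] 0.0 alt180 -180.0
(409, -321.5, 11.5, 0) -> [-59.1, 249.6, 103.0] 0.0 alt180 -180.0
```

Emit:
arm_command(
  commands=[
    [[-59,250,0],0,50],
    [[-59,250,0],0,50],
    [[-59,250,0],0,50],
    [[-59,250,0],0,50],
    [[-59,250,0],0,50],
    [[-59,250,0],0,50],
    [[-59,250,40],0,50],
    [[-59,250,75],0,50],
    [[-59,250,92],0,50],
    [[-59,250,92],0,50],
  ],
)

```text
t: 24.5
eef_pos: [409.3, -320.6, 219.4]
tcp_rot: [1.0, 0.001, -0.001, -0.001]
force: [0.1, 0.3, -0.4]
width: 65.6
grip_force: 20.0
```

Emit:
arm_command(
  commands=[
    [[0,0,5],0,50],
    [[0,0,10],0,50],
    [[0,0,10],0,50],
    [[0,0,10],0,50],
    [[0,0,10],0,94],
    [[0,0,10],0,94],
    [[0,0,10],0,94],
    [[0,0,10],0,94],
    [[0,0,-40],0,94],
    [[0,0,-90],0,94],
  ],
)

```text
t: 25.75
eef_pos: [408.9, -321.7, 310.9]
tcp_rot: [1.0, 0.0, -0.001, -0.001]
force: [0.6, -0.8, -0.3]
width: 93.8
grip_force: 0.0
```

```bash
python3 - <<'E'
from h import *
goal((657,-198.5,110,0),(657,-198.5,27,0))
c=cam('wrist')
for s,r,p,m in masks(c,'patty','wrist')[:1]: print(r);circ(p[(p[:,2]>35)&(p[:,2]<42)],'patty %.2f'%s)
c=cam('top')
for s,r,p,m in masks(c,'heel','top')[:1]: circ(p,'heel%.2f'%s)
E
```

```text
t 25.75 tip [ 408.7 -321.4  111.9] head 0.0 w 93.8 F [ 0.6 -0.8 -0.3] gf 0.0 tilt 0.11 q6 0.69
(657, -198.5, 110, 0) -> [248.2, -123.1, 1.8] 0.0 alt180 -180.0
(657, -198.5, 27, 0) -> [248.3, -122.9, 84.8] 0.0 alt180 -180.0
```

Emit:
arm_command(
  commands=[
    [[250,-123,0],0,94],
    [[250,-123,0],0,94],
    [[250,-123,0],0,94],
    [[250,-123,0],0,94],
    [[250,-123,0],0,94],
    [[250,-123,0],0,94],
    [[250,-123,40],0,94],
    [[250,-123,70],0,94],
    [[250,-123,70],0,94],
    [[250,-123,70],0,94],
  ],
)

```text
t: 27.2
eef_pos: [658.8, -199.4, 241.0]
tcp_rot: [1.0, -0.0, 0.0, 0.0]
force: [0.6, 0.1, -0.1]
width: 94.0
grip_force: 0.0
```

```bash
python3 - <<'E'
from h import *
goal((659,-198.5,27,0))
c=cam('top')
for s,r,p,m in masks(c,'heel','top')[:1]: v,u=np.nonzero(m); circ(world(c,np.c_[u,v],26),'heel%.2f'%s)
for s,r,p,m in masks(c,'plate','top')[:1]: v,u=np.nonzero(m); circ(world(c,np.c_[u,v],8),'plate%.2f'%s)
E
```

```text
t 27.2 tip [ 658.9 -199.5   42. ] head -0.0 w 94.0 F [ 0.6  0.1 -0.1] gf 0.0 tilt 0.03 q6 1.11
(659, -198.5, 27, 0) -> [0.2, -0.9, 15.0] -0.0 alt180 180.0
heel0.81 343 enc [ 411.2 -323.5   35.2] mid [ 411.3 -323. ] mean [ 410.7 -322.8] z [26. 26. 26.]
plate0.96 1871 enc [ 410.9 -323.2   88.9] mid [ 409.8 -322.8] mean [ 408.8 -322.4] z [8. 8. 8.]
```

Emit:
arm_command(
  commands=[
    [[0,-1,10],0,94],
    [[0,-1,15],0,94],
    [[0,-1,15],0,94],
    [[0,-1,15],0,50],
    [[0,-1,15],0,50],
    [[0,-1,15],0,50],
    [[0,-1,15],0,50],
    [[0,-1,15],0,50],
    [[0,-1,-40],0,50],
    [[0,-1,-80],0,50],
  ],
)

```text
t: 28.6
eef_pos: [659.1, -197.8, 321.9]
tcp_rot: [1.0, 0.0, 0.0, 0.0]
force: [0.9, 0.0, -0.2]
width: 63.7
grip_force: 20.0
```

```bash
python3 - <<'E'
from h import *
goal((409.5,-321.8,110,0),(409.5,-321.8,30,0))
E
```

```text
t 28.6 tip [ 659.2 -197.9  122.9] head 0.0 w 63.7 F [ 0.9  0.  -0.2] gf 20.0 tilt 0.04 q6 1.11
(409.5, -321.8, 110, 0) -> [-249.7, 123.8, 12.8] 0.0 alt180 -180.0
(409.5, -321.8, 30, 0) -> [-249.8, 123.8, 92.8] 0.0 alt180 -180.0
```

Emit:
arm_command(
  commands=[
    [[-250,124,0],0,50],
    [[-250,124,0],0,50],
    [[-250,124,0],0,50],
    [[-250,124,0],0,50],
    [[-250,124,0],0,50],
    [[-250,124,0],0,50],
    [[-250,124,0],0,50],
    [[-250,124,40],0,50],
    [[-250,124,75],0,50],
    [[-250,124,82],0,50],
  ],
)

```text
t: 29.85
eef_pos: [409.5, -320.5, 235.9]
tcp_rot: [1.0, 0.001, -0.002, -0.002]
force: [0.5, -0.5, -0.9]
width: 63.3
grip_force: 20.0
```

Emit:
arm_command(
  commands=[
    [[0,0,5],0,50],
    [[0,0,10],0,50],
    [[0,0,11],0,50],
    [[0,0,11],0,50],
    [[0,0,11],0,94],
    [[0,0,11],0,94],
    [[0,0,11],0,94],
    [[0,0,11],0,94],
    [[0,0,-40],0,94],
    [[0,0,-90],0,94],
  ],
)

```text
t: 31.1
eef_pos: [408.9, -321.7, 329.0]
tcp_rot: [1.0, 0.0, -0.001, -0.001]
force: [0.6, -0.3, -0.3]
width: 94.0
grip_force: 0.0
```

```bash
python3 - <<'E'
from h import *
goal((560,-23,130,0))
E
```

```text
t 31.1 tip [ 408.7 -321.5  130. ] head 0.0 w 94.0 F [ 0.6 -0.3 -0.3] gf 0.0 tilt 0.1 q6 0.69
(560, -23, 130, 0) -> [151.2, -298.6, 0.3] 0.0 alt180 -180.0
```

Move to where the wrist camera sees the onion and tomato.

Emit:
arm_command(
  commands=[
    [[130,-300,0],0,94],
    [[130,-300,0],0,94],
    [[130,-300,0],0,94],
    [[130,-300,0],0,94],
    [[130,-300,0],0,94],
    [[130,-300,0],0,94],
    [[130,-300,0],0,94],
    [[130,-300,0],0,94],
    [[130,-300,0],0,94],
    [[130,-300,0],0,94],
  ],
)

```text
t: 32.35
eef_pos: [538.8, -22.8, 328.4]
tcp_rot: [1.0, -0.001, 0.0, 0.0]
force: [0.2, -0.7, -0.2]
width: 94.0
grip_force: 0.0
```

```bash
python3 - <<'E'
from h import *
c=cam('wrist','w6.png')
for n,z in(('onion_slice',34),('tomato_slice',34)):
  for s,r,p,m in masks(c,n,'wrist')[:2]: print(r);circ(p[(p[:,2]>z-2.5)&(p[:,2]<z+3)],n+' %.2f'%s)
goal((638,-21,110,0),(638,-21,27,0))
c=cam('top')
for n,z in(('patty',40),):
  for s,r,p,m in masks(c,n,'top')[:1]: v,u=np.nonzero(m); circ(world(c,np.c_[u,v],z),n+' %.2f'%s)
E
```

```text
[276.1, 52.7, 70.7, 80.9]
onion_slice 0.67 3987 enc [636.7 -19.6  31. ] mid [636.6 -19.4] mean [637.1 -19.5] z [33.5 35.1 36.6]
[78.0, 17.4, 79.4, 81.7]
tomato_slice 0.62 4541 enc [666.6 148.   32.4] mid [666.7 147.5] mean [667.1 146.7] z [33.3 34.8 36.2]
t 32.5 tip [538.9 -22.3 129.3] head -0.0 w 94.1 F [ 0.3 -0.9  0.1] gf 0.0 tilt 0.0 q6 1.32
(638, -21, 110, 0) -> [99.1, -1.3, 19.3] -0.0 alt180 180.0
(638, -21, 27, 0) -> [99.1, -1.3, 102.3] -0.0 alt180 180.0
patty 0.89 324 enc [ 411.3 -324.2   33.8] mid [ 411.1 -322.4] mean [ 410.9 -323.4] z [40. 40. 40.]
```

View pics/w6.png

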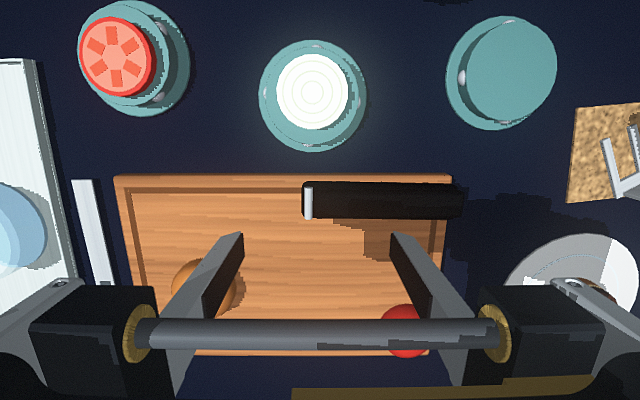

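The onion is at pixel (312,92), world (637,-20), and the tomato at (117,57), world (667,147). Grasp the onion.

Emit:
arm_command(
  commands=[
    [[98,-2.5,0],0,94],
    [[98,-2.5,0],0,94],
    [[98,-2.5,40],0,94],
    [[98,-2.5,80],0,94],
    [[98,-2.5,98],0,94],
    [[98,-2.5,102],0,94],
    [[98,-2.5,102],0,94],
    [[98,-2.5,102],0,94],
    [[98,-2.5,102],0,50],
    [[98,-2.5,102],0,50],
  ],
)

```text
t: 33.85
eef_pos: [637.1, -19.3, 227.0]
tcp_rot: [1.0, 0.0, 0.0, 0.0]
force: [-0.2, 0.0, -0.3]
width: 77.3
grip_force: 0.0
```

Emit:
arm_command(
  commands=[
    [[0,0,0],0,50],
    [[0,0,0],0,50],
    [[0,0,0],0,50],
    [[0,0,0],0,50],
    [[0,0,-40],0,50],
    [[0,0,-80],0,50],
    [[0,0,-95],0,50],
    [[0,0,-95],0,50],
    [[0,0,-95],0,50],
  ],
)

```text
t: 34.98
eef_pos: [636.3, -19.2, 319.1]
tcp_rot: [1.0, 0.0, -0.002, -0.0]
force: [0.3, -0.5, -0.5]
width: 60.9
grip_force: 20.0
```

```bash
python3 - <<'E'
from h import *
goal((409.5,-321.8,110,0),(409.5,-321.8,43.5,0))
E
```

```text
t 34.975 tip [635.6 -19.  120.1] head 0.0 w 60.9 F [ 0.3 -0.5 -0.5] gf 20.0 tilt 0.2 q6 1.36
(409.5, -321.8, 110, 0) -> [-227.0, 302.5, 10.7] 0.0 alt180 -180.0
(409.5, -321.8, 43.5, 0) -> [-226.7, 302.5, 77.2] 0.0 alt180 -180.0
```

Emit:
arm_command(
  commands=[
    [[-227.5,302,0],0,50],
    [[-227.5,302,0],0,50],
    [[-227.5,302,0],0,50],
    [[-227.5,302,0],0,50],
    [[-227.5,302,0],0,50],
    [[-227.5,302,0],0,50],
    [[-227.5,302,0],0,50],
    [[-227.5,302,0],0,50],
    [[-227.5,302,50],0,50],
    [[-227.5,302,50],0,50],
  ],
)

```text
t: 36.22
eef_pos: [409.4, -318.6, 267.3]
tcp_rot: [1.0, 0.002, -0.003, -0.004]
force: [0.1, 0.2, 0.3]
width: 61.3
grip_force: 20.0
```

```bash
python3 - <<'E'
from h import *
goal((409.5,-321.8,44.3,0))
E
```

```text
t 36.225 tip [ 408.1 -317.1   68.3] head 0.2 w 61.3 F [0.1 0.2 0.3] gf 20.0 tilt 0.56 q6 0.69
(409.5, -321.8, 44.3, 0) -> [0.3, 3.3, 24.0] 0.2 alt180 -179.8
```

Emit:
arm_command(
  commands=[
    [[0,0,0],0,50],
    [[0,0,0],0,50],
    [[0,0,12],0,50],
    [[0,0,20],0,50],
    [[0,0,24],0,50],
    [[0,0,24],0,50],
    [[0,0,24],0,50],
    [[0,0,24],0,50],
  ],
)

```text
t: 37.22
eef_pos: [409.7, -321.6, 247.6]
tcp_rot: [1.0, 0.0, 0.0, 0.0]
force: [0.6, -0.3, -0.7]
width: 61.5
grip_force: 20.0
```

Emit:
arm_command(
  commands=[
    [[0,0,2],0,50],
    [[0,0,4],0,50],
    [[0,0,4],0,50],
    [[0,0,4],0,94],
    [[0,0,4],0,94],
    [[0,0,4],0,94],
    [[0,0,4],0,94],
    [[0,0,-30],0,94],
    [[0,0,-70],0,94],
    [[0,0,-80],0,94],
  ],
)

```text
t: 38.48
eef_pos: [410.2, -322.0, 330.1]
tcp_rot: [1.0, 0.0, 0.002, 0.002]
force: [-0.5, 0.7, 0.5]
width: 93.8
grip_force: 0.0
```

Emit:
arm_command(
  commands=[
    [[130,-200,0],0,94],
    [[257,-468,0],0,94],
    [[257,-468,0],0,94],
    [[257,-468,0],0,94],
    [[257,-468,0],0,94],
    [[257,-468,0],0,94],
    [[257,-468,0],0,94],
    [[257,-468,0],0,94],
    [[257,-468,0],0,94],
    [[257,-468,0],0,94],
  ],
)

```text
t: 39.72
eef_pos: [666.4, 148.7, 325.4]
tcp_rot: [1.0, 0.002, -0.001, 0.0]
force: [-0.2, -0.3, -0.6]
width: 93.9
grip_force: 0.0
```

```bash
python3 - <<'E'
from h import *
goal((668,147,110,0),(668,147,27.5,0))
c=cam('top')
for n,z in(('onion_slice',50),('tomato_slice',34)):
  for s,r,p,m in masks(c,n,'top')[:2]: v,u=np.nonzero(m); circ(world(c,np.c_[u,v],z),n+' %.2f'%s)
E
```

```text
t 39.725 tip [665.9 148.7 126.4] head 0.2 w 93.9 F [-0.2 -0.3 -0.6] gf 0.0 tilt 0.13 q6 1.62
(668, 147, 110, 0) -> [1.6, 1.7, 16.4] 0.2 alt180 -179.8
(668, 147, 27.5, 0) -> [1.8, 1.7, 98.9] 0.2 alt180 -179.8
onion_slice 0.76 290 enc [ 410.9 -322.3   31.1] mid [ 410.2 -322.4] mean [ 411.2 -322.8] z [50. 50. 50.]
tomato_slice 0.56 496 enc [540.1 -83.5  76.1] mid [540.2 -83.5] mean [540.2 -84.5] z [34. 34. 34.]
```

The onion is centred on the stack. Now the tomato.

Emit:
arm_command(
  commands=[
    [[1,-0.5,0],0,94],
    [[1,-0.5,50],0,94],
    [[1,-0.5,85],0,94],
    [[1,-0.5,98],0,94],
    [[1,-0.5,98],0,94],
    [[1,-0.5,98],0,94],
    [[1,-0.5,98],0,94],
  ],
)

```text
t: 40.75
eef_pos: [668.0, 147.3, 231.3]
tcp_rot: [1.0, 0.0, 0.002, -0.0]
force: [0.6, -0.2, 0.1]
width: 93.7
grip_force: 0.0
```

Emit:
arm_command(
  commands=[
    [[0,0,4],0,94],
    [[0,0,4],0,94],
    [[0,0,4],0,50],
    [[0,0,4],0,50],
    [[0,0,4],0,50],
    [[0,0,4],0,50],
    [[0,0,4],0,50],
    [[0,0,4],0,50],
  ],
)

```text
t: 41.75
eef_pos: [667.4, 147.2, 225.4]
tcp_rot: [1.0, 0.0, 0.0, -0.0]
force: [0.8, -0.8, -0.1]
width: 63.3
grip_force: 20.0
```

Emit:
arm_command(
  commands=[
    [[0,0,-50],0,50],
    [[0,0,-95],0,50],
    [[-130,200,-95],0,50],
    [[-257.5,469,-95],0,50],
    [[-257.5,469,-95],0,50],
    [[-257.5,469,-95],0,50],
    [[-257.5,469,-95],0,50],
    [[-257.5,469,-95],0,50],
    [[-257.5,469,-95],0,50],
    [[-257.5,469,-95],0,50],
  ],
)

```text
t: 43.0
eef_pos: [425.5, -292.4, 320.6]
tcp_rot: [1.0, 0.0, 0.0, 0.0]
force: [0.6, -0.1, 0.4]
width: 63.6
grip_force: 20.0
```

Emit:
arm_command(
  commands=[
    [[0,0,0],0,50],
    [[0,0,0],0,50],
    [[0,0,0],0,50],
    [[0,0,0],0,50],
  ],
)

```text
t: 43.5
eef_pos: [427.4, -289.7, 320.2]
tcp_rot: [1.0, 0.001, -0.0, -0.0]
force: [0.2, -0.4, -0.3]
width: 63.6
grip_force: 20.0
```

```bash
python3 - <<'E'
from h import *
goal((409.6,-321.8,110,0),(409.6,-321.8,53,0))
E
```

```text
t 43.5 tip [ 427.4 -289.7  121.2] head 0.2 w 63.6 F [ 0.2 -0.4 -0.3] gf 20.0 tilt 0.01 q6 0.75
(409.6, -321.8, 110, 0) -> [-17.9, 32.0, 11.2] 0.2 alt180 -179.8
(409.6, -321.8, 53, 0) -> [-17.9, 32.0, 68.2] 0.2 alt180 -179.8
```

Emit:
arm_command(
  commands=[
    [[-18,32,0],0,50],
    [[-18,32,0],0,50],
    [[-18,32,30],0,50],
    [[-18,32,50],0,50],
    [[-18,32,60],0,50],
    [[-18,32,64],0,50],
    [[-18,32,64],0,50],
    [[-18,32,64],0,50],
    [[-18,32,64],0,50],
  ],
)

```text
t: 44.62
eef_pos: [408.9, -323.1, 256.9]
tcp_rot: [1.0, 0.0, 0.0, 0.0]
force: [-0.3, 0.7, 0.3]
width: 63.1
grip_force: 20.0
```

Emit:
arm_command(
  commands=[
    [[0.5,-1,2],0,50],
    [[0.5,-1,4.5],0,50],
    [[0.5,-1,4.5],0,50],
    [[0.5,-1,4.5],0,94],
    [[0.5,-1,4.5],0,94],
    [[0.5,-1,4.5],0,94],
    [[0.5,-1,4.5],0,94],
    [[0.5,-1,-30],0,94],
    [[0.5,-1,-70],0,94],
    [[0.5,-1,-80],0,94],
  ],
)

```text
t: 45.88
eef_pos: [409.8, -322.4, 339.1]
tcp_rot: [1.0, 0.0, 0.002, 0.002]
force: [-0.2, -0.0, -0.4]
width: 94.2
grip_force: 0.0
```

```bash
python3 - <<'E'
from h import *
c=cam('top')
for n,z in(('crown',34),('tomato_slice',60)):
  for s,r,p,m in masks(c,n,'top')[:1]: v,u=np.nonzero(m); circ(world(c,np.c_[u,v],z),n+' %.2f'%s); circ(p)
goal((360,92,140,0))
E
```

```text
crown 0.66 310 enc [ 389.  -124.7   32.2] mid [ 389.1 -124.8] mean [ 389.1 -124.6] z [34. 34. 34.]
 307 enc [ 388.8 -124.8   32.6] mid [ 389.1 -123.8] mean [ 389.1 -124.5] z [19.  41.2 50.3]
t 46.025 tip [ 409.  -321.6  136.6] head 0.0 w 93.8 F [-0.2 -0.5 -0.4] gf 0.0 tilt 0.04 q6 0.69
(360, 92, 140, 0) -> [-48.9, -413.7, -3.1] 0.0 alt180 -180.0
```

Emit:
arm_command(
  commands=[
    [[0,-200,0],0,94],
    [[-30,-405,0],0,94],
    [[-30,-405,0],0,94],
    [[-30,-405,0],0,94],
    [[-30,-405,0],0,94],
    [[-30,-405,0],0,94],
    [[-30,-405,0],0,94],
    [[-30,-405,0],0,94],
    [[-30,-405,0],0,94],
    [[-30,-405,0],0,94],
  ],
)

```text
t: 47.28
eef_pos: [379.2, 82.1, 335.9]
tcp_rot: [1.0, -0.001, -0.0, 0.0]
force: [0.1, -0.4, 0.0]
width: 93.7
grip_force: 0.0
```

```bash
python3 - <<'E'
from h import *
c=cam('wrist','w7.png')
for s,r,p,m in masks(c,'crown','wrist')[:2]: print(r);circ(p,'crown %.2f'%s); v,u=np.nonzero(m); circ(world(c,np.c_[u,v],32))
c=cam('top','t7.png')
for n,z in(('crown',34),('tomato_slice',60)):
  for s,r,p,m in masks(c,n,'top')[:3]: v,u=np.nonzero(m); circ(world(c,np.c_[u,v],z),n+' %.2f'%s)
goal((441,91,110,0))
E
```

```text
[264.2, 97.6, 72.0, 76.9]
crown 0.69 4080 enc [437.9  98.   34.8] mid [440.1  96.6] mean [441.1  96.4] z [35.2 43.8 48.1]
 4096 enc [439.5  96.9  33.2] mid [439.7  96.9] mean [440.4  97. ] z [32. 32. 32.]
[489.4, 157.4, 66.8, 64.2]
crown 0.61 3166 enc [ 386.5 -120.7   30.2] mid [ 387.2 -118.7] mean [ 389.2 -114. ] z [25.1 41.7 47.9]
 3176 enc [ 387.  -120.5   35.4] mid [ 386.6 -120.2] mean [ 387.  -119.8] z [32. 32. 32.]
crown 0.75 237 enc [444.6  92.6  31. ] mid [447.7  92.5] mean [446.2  93. ] z [34. 34. 34.]
tomato_slice 0.66 305 enc [ 410.3 -322.6   31.6] mid [ 410.  -322.4] mean [ 409.9 -322.8] z [60. 60. 60.]
tomato_slice 0.62 273 enc [442.9  89.2  32. ] mid [447.  90.] mean [446.1  90.3] z [60. 60. 60.]
t 47.525 tip [379.2  82.6 137.3] head -0.0 w 94.0 F [ 0.4 -0.3  0.7] gf 0.0 tilt 0.0 q6 1.49
(441, 91, 110, 0) -> [61.8, -8.4, 27.3] -0.0 alt180 180.0
```

View pics/w7.png

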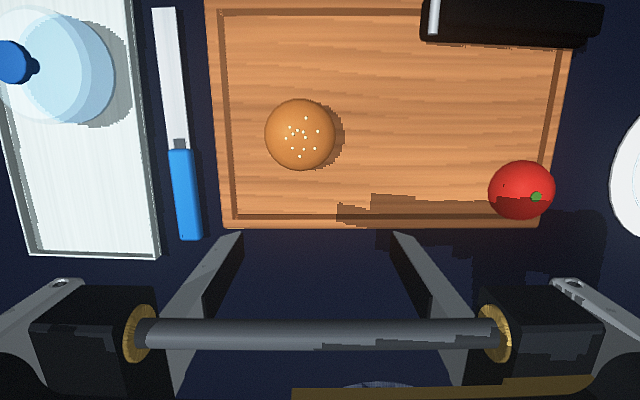

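The crown is at (300,134) px, world about (440,96), so it hasn't been moved. Grasp it.

Emit:
arm_command(
  commands=[
    [[61,-13,0],0,94],
    [[61,-13,0],0,94],
    [[61,-13,50],0,94],
    [[61,-13,90],0,94],
    [[61,-13,110],0,94],
    [[61,-13,112],0,94],
    [[61,-13,112],0,94],
    [[61,-13,112],0,94],
    [[61,-13,112],0,94],
  ],
)

```text
t: 48.65
eef_pos: [440.4, 96.1, 225.3]
tcp_rot: [1.0, 0.0, 0.001, 0.0]
force: [-0.0, -0.7, -0.4]
width: 94.0
grip_force: 0.0
```

```bash
python3 - <<'E'
from h import *
goal((440.5,96,22,0))
c=cam('top')
for s,r,p,m in masks(c,'crown','top')[:2]: circ(p,'crown %.2f'%s)
E
```

```text
t 48.65 tip [440.7  96.1  26.3] head 0.0 w 94.0 F [-0.  -0.7 -0.4] gf 0.0 tilt 0.11 q6 1.53
(440.5, 96, 22, 0) -> [0.1, 0.1, 4.3] 0.0 alt180 -180.0
```

Emit:
arm_command(
  commands=[
    [[0,0,4],0,94],
    [[0,0,4],0,50],
    [[0,0,4],0,50],
    [[0,0,4],0,50],
    [[0,0,4],0,50],
    [[0,0,4],0,50],
    [[0,0,4],0,50],
    [[0,0,4],0,50],
  ],
)

```text
t: 49.75
eef_pos: [440.0, 96.1, 220.3]
tcp_rot: [1.0, 0.0, -0.0, 0.0]
force: [0.3, 0.1, -0.3]
width: 65.3
grip_force: 20.0
```

Emit:
arm_command(
  commands=[
    [[0,0,-60],0,50],
    [[0,0,-115],0,50],
    [[0,120,-115],0,50],
    [[-30,418,-115],0,50],
    [[-30,418,-115],0,50],
    [[-30,418,-115],0,50],
    [[-30,418,-115],0,50],
    [[-30,418,-115],0,50],
    [[-30,418,-115],0,50],
    [[-30,418,-115],0,50],
  ],
)

```text
t: 51.0
eef_pos: [409.7, -324.4, 335.4]
tcp_rot: [1.0, -0.002, 0.0, 0.0]
force: [0.0, 0.4, -0.2]
width: 65.4
grip_force: 20.0
```

Emit:
arm_command(
  commands=[
    [[0,0,0],0,50],
    [[0,0,0],0,50],
    [[0,0,0],0,50],
    [[0,0,0],0,50],
  ],
)

```text
t: 51.5
eef_pos: [410.5, -321.3, 335.4]
tcp_rot: [1.0, 0.001, 0.0, 0.0]
force: [0.3, -0.4, -0.5]
width: 65.8
grip_force: 20.0
```

```bash
python3 - <<'E'
from h import *
goal((409.6,-321.8,63.5,0))
E
```

```text
t 51.5 tip [ 410.5 -321.3  136.4] head 0.1 w 65.8 F [ 0.3 -0.4 -0.5] gf 20.0 tilt 0.01 q6 0.69
(409.6, -321.8, 63.5, 0) -> [-0.9, 0.5, 72.9] 0.1 alt180 -179.9
```

Emit:
arm_command(
  commands=[
    [[-0.5,0,30],0,50],
    [[-0.5,0,55],0,50],
    [[-0.5,0,65],0,50],
    [[-0.5,0,68],0,50],
    [[-0.5,0,68],0,50],
    [[-0.5,0,68],0,50],
    [[-0.5,0,68],0,50],
    [[-0.5,0,68],0,50],
  ],
)

```text
t: 52.5
eef_pos: [409.9, -322.0, 267.6]
tcp_rot: [1.0, 0.0, 0.0, 0.0]
force: [-0.4, 0.9, 0.0]
width: 65.5
grip_force: 20.0
```

Emit:
arm_command(
  commands=[
    [[0,0,2],0,50],
    [[0,0,5],0,50],
    [[0,0,5],0,50],
    [[0,0,5],0,94],
    [[0,0,5],0,94],
    [[0,0,5],0,94],
    [[0,0,5],0,94],
    [[0,0,-40],0,94],
    [[0,0,-90],0,94],
    [[0,0,-120],0,94],
  ],
)

```text
t: 53.75
eef_pos: [410.0, -322.1, 390.2]
tcp_rot: [1.0, 0.0, 0.001, 0.001]
force: [0.9, -0.2, -0.1]
width: 93.7
grip_force: 0.0
```

Emit:
arm_command(
  commands=[
    [[-30,-150,-20],0,94],
    [[-30,-150,-20],0,94],
    [[-30,-150,-20],0,94],
    [[-30,-150,-20],0,94],
    [[-30,-150,-20],0,94],
    [[-30,-150,-20],0,94],
  ],
)

```text
t: 54.5
eef_pos: [379.9, -172.9, 407.1]
tcp_rot: [1.0, -0.0, -0.0, -0.0]
force: [-0.6, -0.4, -0.8]
width: 93.8
grip_force: 0.0
```

```bash
python3 - <<'E'
from h import *
goal()
c=cam('side'); a=c['color'][130:400,190:450]; cv2.imwrite('pics/s9.png',cv2.resize(a,(560,580),interpolation=cv2.INTER_CUBIC))
c=cam('top','t9.png')
for n in('crown','lifter','cap_a','coaster','plate'):
  for s,r,p,m in masks(c,n,'top')[:1]: circ(p,n+' %.2f'%s); v,u=np.nonzero(m); circ(world(c,np.c_[u,v],76)) if n=='crown' else 0
E
```

```text
t 54.5 tip [ 379.8 -172.8  208.1] head -0.0 w 93.8 F [-0.6 -0.4 -0.8] gf 0.0 tilt 0.03 q6 0.87
crown 0.70 322 enc [ 408.8 -331.3   39.1] mid [ 409.5 -331.7] mean [ 410.5 -326.4] z [75.1 85.5 91.9]
 322 enc [ 410.3 -324.8   33.7] mid [ 410.1 -327.6] mean [ 410.6 -327.5] z [76. 76. 76.]
lifter 0.74 219 enc [ 583.3 -339.8   54.1] mid [ 584.6 -342. ] mean [ 576.2 -342.6] z [ 7.  68.9 74.4]
cap_a 0.55 804 enc [507.  333.4  58.2] mid [502.9 332.1] mean [503.4 321.1] z [ 8.5 42.  67.3]
coaster 0.90 612 enc [ 584.3 -339.3   67.5] mid [ 584.8 -339.9] mean [ 587.  -334.2] z [-0.   4.8  9.4]
plate 0.61 1256 enc [ 411.3 -325.3   87.6] mid [ 410.3 -326.2] mean [ 423.  -337.9] z [ 4.2  8.7 13.4]
```

View pics/s9.png

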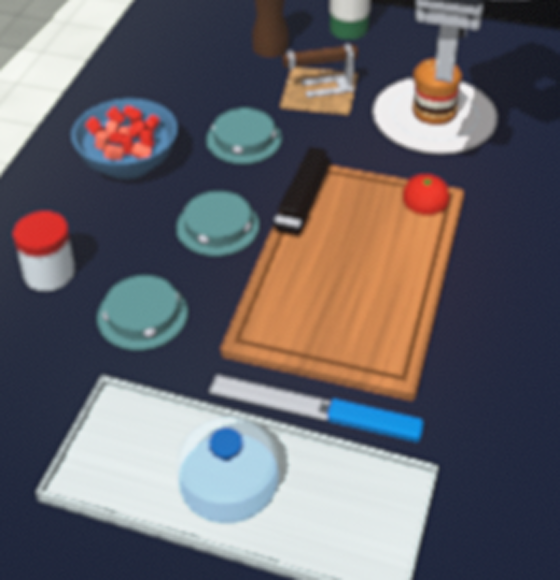

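The picture shows the full stack centred on the plate (437,92), the cap flat in the tray (228,470) and the lifter on its coaster (320,80). All matches the task, so I'm handing in.

```bash
python3 -c "
from bench import bot
print(bot.hand_in())"
```

```text
the job is handed in; nothing more can be done
None
```

I handed the job in at about 55 s. The burger is stacked centred on the plate, the one cap present lies flat in the tray, and the lifter stands on its coaster. The hand-in returned no score, so I can't say how it was judged.

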